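Turn the coral-red cup and its cover plate over together

TASK

Two small hand-cranked turning cradles stand on the appraisal cart, each holding a cup with a clear cover plate lying over its mouth. Swing the crank of the cradle that holds the coral-red cup, smoothly, up over the top and down to its stop on the other side, so that cup and plate turn over together and the cup ends foot up on top of its plate; then let go. Leave the cradle with the jade-green cup alone.

Things in the scene. Friction and masses are not known exactly. Their poses are not given: they have to be found in the camera images.
- coral_handle (a point): Middle of the coral cradle's black crank handle: level sleeve 18 mm thick, 65 mm long, free-spinning, 85 mm above the cart. x: along it, level, towards the cradle. At the start y: level, from axle out to handle; z: up. Axle parallel to x, 70 mm away in -y; frame turns with crank. It turns 180 deg stop to stop about +x (up over the top), starts at its first stop, needs 2 to 3 N, stays where left.
- coral_cup: Coral-red glazed handleless cup, 84 mm across the rim, 50 mm across the foot, 48 mm high, upright in an open aluminium cradle with 2 mm play all round; origin at the centre of its foot's underside, z from foot to mouth. At the start 118 mm in +x and 70 mm in -y from the handle point. The crank arm begins 34 mm and the 100 mm high post 50 mm in +x from the handle point; the cradle sweeps up to 150 mm.
- coral_plate: Clear square acrylic cover plate, 84 x 84 x 8 mm, lying over the mouth of the coral-red cup inside the same cradle frame. Origin at the centre of the face that lies on the cup's rim, z pointing away from the cup (up at the start).
- jade_cup: Jade-green cup of the same size and shape, under its own clear plate in a second, identical cradle with the same crank; origin at the centre of the underside of its foot. To be left alone. Which cradle stands left and which right varies.
Mind the look-alikes: they are no part of the job. Leave any yellow look-alike of the coral_plate alone.

How it is judged:
At the end, for the whole second after the job is handed in: The crank of the coral-red cup's cradle is within 12 degrees of its far stop; cup and plate are both upside down within 12 degrees, the cup's rim resting on the plate (the foot 40 to 58 mm above the face it stands on), centres within 12 mm, at rest (angle between each of coral_cup, coral_plate, coral_handle's own z axis and vertical above 2.93 rad and z of coral_cup in the frame of coral_plate between -0.058 and -0.04 m and horizontal distance between coral_cup and coral_plate below 0.012 m and linear speed of coral_cup below 0.02 m/s); the robot touches nothing.
It fails at once if the jade-green cup was moved more than 20 mm (distance of jade_cup from where it was at the start of the episode above 0.02 m).
It fails at once if the coral-red cup was flung round (faster than 0.5 m/s) (linear speed of coral_cup above 0.5 m/s).
It also fails if it takes over 40 s, if anything falls off the work surface, if the arm or the gripper's body presses on something with over 40 N, if the wrist force passes 120 N, or if a joint passes its speed limit or range.

ROBOT

A 6-joint arm with a two-finger parallel gripper is mounted at the origin on the work surface. World frame = base frame: x ahead of the robot, y to its left, z up, the work surface at z = 0. Lengths are in m, angles in rad, forces in N, time in s.
With the tool pointing down it reaches from about 0.15 to 0.775 m from the base axis. Payload 6.1 kg.
Tool frame: the origin (TCP) lies at the very end of the fingers, on their centre line; the grasp point (between the pads) lies 19 mm behind it; z points along the fingers, y is the direction in which the jaws open and shut (so a half turn about z gives the same grasp; the last joint's range is limited). The gripper opens to 85 mm and grips with 20 to 120 N. Pads are 22 mm wide; open, the fingers measure 114 mm over their backs; the gripper's body (76 mm by 85 mm) begins 54 mm behind the grasp point. The pads swing forward as they close: fully open they stand 13 mm farther back than shut.
Start: joints at [-1.225, 0.126, -0.04, 1.405, 0, 1.571], TCP at [0.178, -0.494, 0.231] pointing down, gripper open.
Joint ranges: [-2.72, 2.72], [-0.95, 1.95], [-1.27, 1.35], [-1.78, 2.02], [-1.46, 1.47], [-3.14, 3.14]. Speed limits (rad/s): [2.39, 2.39, 3.01, 3.14, 3.14, 3.14].

INTERFACE

Orientations are given as a unit quaternion [x, y, z, w].
In Python, from plant import r, vision, order gives the robot as it stands. The module is installed in compiled form; this text tells all that it offers.
- The arm moves only by the tool apply_moves, never from a script. Its argument "increments" is a list of rows, each an object with "translation": the shift along the world's x, y, z in mm, a list of three; "rot": the turn, a rotation vector about the world's x, y, z in degrees, a list of three; "gripper": the closure in counts, from 0 (fully open) to 255 (shut). In form: [{"translation": [x, y, z], "rot": [ax, ay, az], "gripper": gripper}, ...]. A call has 1 to 10 rows; each row shifts and turns the commanded pose from where the row before left it; what a row does not reach is not made up. A row lasts 1/8 s, in which the tool goes at most 62.5 mm and 10.7 degrees, less where a joint would pass 70% of its speed; a pose out of reach is approached as far as the arm can. A call with a gripper value outside its range is refused whole. The fingers move at their own pace and stop on an object; "squeeze" is the grip in N (left out, the last holds). Time passes only in rows, so rows that do not move let the fingers close. It gives the time, the measured TCP pose, the force and the opening at its end, in the units of the state.
- r.state(): the state, without advancing time (a new reading comes with each control period).
- vision.capture(name): name is "scene" or "side" or "wrist"; returns a dict with "img" (420x560x3 uint8, red, green, blue), "range_z" (420x560 float32, m along the optical axis (not along the pixel's ray), 0 where there is no reading), "fx", "fy", "cx", "cy" (pixels), "rvec" (rotation vector, rad) and "tvec" (3), from world to camera coordinates, as OpenCV has them; the wrist camera has in their place "T_tool_cam" (4x4, takes a point from camera to tool coordinates, whose origin is the TCP and whose axes are the flange's). Camera axes: x right, y down, z forward; pixel columns grow to the right and rows downward; lengths in m; the calibration is good to about 2 mm. A picture is of the moment at which its call begins: read the wrist's pose just before it.
- order.sign_off(): hands the job in, once; it reports no verdict.
The state is a dict: "t": time; "joints": joint angles; "joint_velocities": joint speeds; "joint_efforts": joint torques, N m; "eef_pos": TCP position; "tcp_rot": TCP orientation; "contact_force": force on the tool from outside, world axes, zero at the start; "ft_torque": the same for the moment, N m; "opening": finger opening in m.
Only numpy, scipy, OpenCV 4.12 (cv2) and the standard library are available. Lean on these libraries where they do the work, as an engineer would, in place of code of your own. Each camera call takes 0.05 s, during which the arm holds its last target.

## Working session

There is one attempt and no reset: what is moved stays moved. The work goes in short steps, Python scripts to look and compute and a tool call to move; the robot and the scene stay as the last step left them, time stands still between calls to the robot, and variables do not carry over. Pictures are saved under pics/ and viewed, and the job is handed in when it is done.

Besides the shell and the picture viewer there is one more tool, called as name(argument=value, ...), one argument or row to a line, values as JSON. apply_moves: Moves the arm, as the interface text tells. Its arguments: {"type":"object","properties":{"increments":{"type":"array"},"squeeze":{"type":"number"}},"required":["increments"]}

```bash
mkdir -p pics; cat > h.py <<'E'
import numpy as np,cv2
from plant import r,vision,order
def cap(n):
    c=vision.capture(n); return c
def save(c,f,crop=None,s=1):
    im=c["img"][:,:,::-1]
    if crop: a,b,e,d=crop; im=im[b:d,a:e]
    im=cv2.resize(im,None,fx=s,fy=s,interpolation=cv2.INTER_CUBIC); cv2.imwrite("pics/"+f,im)
def pts(c):
    z=c["range_z"]; v,u=np.mgrid[:z.shape[0],:z.shape[1]]
    P=np.stack([(u-c["cx"])/c["fx"]*z,(v-c["cy"])/c["fy"]*z,z],-1)
    R=cv2.Rodrigues(np.array(c["rvec"],float))[0]; t=np.array(c["tvec"],float).ravel()
    W=(P-t)@R; W[z==0]=np.nan; return W
E
python3 - <<'E'
from h import *
print(r.state())
for n in("scene","side"):
    c=cap(n); save(c,n+"0.png"); np.savez("/tmp/"+n,**c)
    R=cv2.Rodrigues(np.array(c["rvec"],float))[0];print(n,-R.T@np.array(c["tvec"]).ravel(),R[2],c["fx"])
E
```

```text
{'t': 0.0, 'joints': array([-1.22499256e+00,  1.26365306e-01, -4.06388204e-02,  1.40540459e+00,
       -8.07533645e-06,  1.57075914e+00]), 'joint_velocities': array([-0.00060763,  0.0007005 , -0.0011949 ,  0.0006227 ,  0.00306476,
       -0.00167726]), 'joint_efforts': array([-2.32862410e-03, -4.35911965e+01,  3.52925098e+01,  1.73206459e-02,
       -2.05099768e-04, -5.48278138e-06]), 'eef_pos': array([ 0.177804  , -0.49352268,  0.23052208]), 'tcp_rot': array([ 9.85086151e-01,  1.72059948e-01, -1.42661756e-04, -7.93481797e-04]), 'contact_force': array([-0.29607291,  0.02230226, -0.34059551]), 'ft_torque': array([-0.04978595,  0.0267233 , -0.01924061]), 'opening': 0.08545113389128008}
scene [ 1.39415142 -0.21323953  0.76988313] [-0.70462853  0.29608843 -0.64484904] 462.96641539234565
side [ 0.50807077 -0.83869367  0.67632833] [ 0.14596398  0.84187046 -0.51956583] 478.1291679410774
```

```bash
ls pics
```

```text
scene0.png
side0.png
```

View pics/scene0.png

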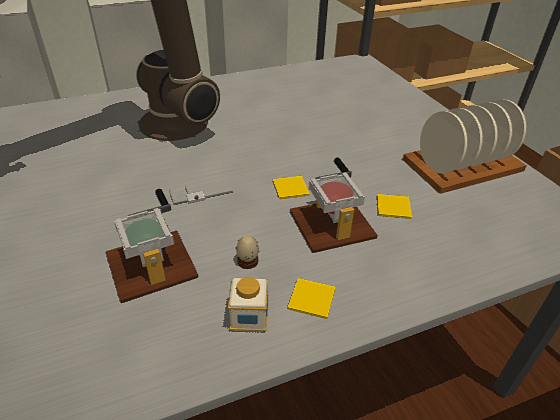

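View pics/side0.png

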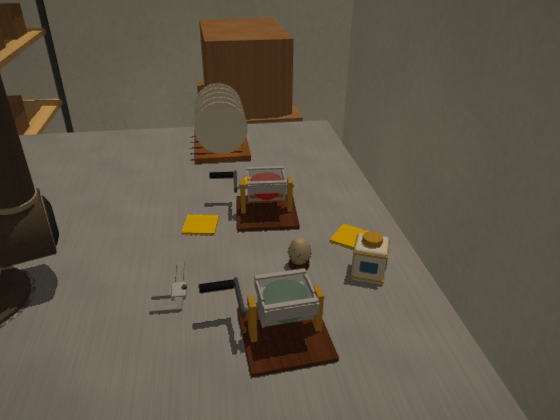

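Scene picture: the coral cup is at (338,190) with its black handle at (342,167), side (222,175). The jade cradle is at (145,232) with its handle at (163,199), side (216,286). The look-alikes for the plate are the yellow squares at (291,187), (394,206) and (312,298). My choice is the handle at scene (342,167).

```bash
python3 - <<'E'
from h import *
def go(n,box,cupbox):
    c=dict(np.load("/tmp/%s.npz"%n)); save(c,n+"crop.png",box,7)
    W=pts(c); im=c["img"].astype(int)
    a,b,e,d=box
    m=np.zeros(im.shape[:2],bool); m[b:d,a:e]=1
    h=m&(im.max(-1)<45)&(W[...,2]>.06)&(W[...,2]<.13)
    P=W[h]; print(n,len(P)); 
    print(np.nanmedian(P,0),np.nanmin(P,0),np.nanmax(P,0))
    q=P.mean(0);u,s,vt=np.linalg.svd(P-q);print("mean",q,"axis",vt[0],"extent",np.percentile((P-q)@vt[0],[1,99]))
    a,b,e,d=cupbox
    m[:]=0;m[b:d,a:e]=1
    k=m&(im[...,0]>im[...,1]*1.7)&(im[...,0]>im[...,2]*1.5)&(W[...,2]>.05)
    print("cup",k.sum(),np.nanmean(W[k],0),np.nanmin(W[k],0),np.nanmax(W[k],0))
go("scene",(285,145,385,245),(310,170,365,205)); go("side",(200,155,300,230),(245,165,288,205))
E
```

```text
scene 109
[0.54093296 0.32887314 0.09251793] [0.50456345 0.31479371 0.08063943] [0.57810047 0.3387554  0.09683054]
mean [0.54080798 0.32926295 0.09164756] axis [ 0.99977477 -0.00952627 -0.01896449] extent [-0.03452976  0.0358282 ]
cup 420 [0.65375636 0.254278   0.11217447] [0.61785018 0.22253885 0.10890978] [0.68557948 0.28844535 0.11553711]
side 142
[0.53662687 0.32426811 0.08648633] [0.50421766 0.2410036  0.07711024] [0.56805388 0.33534671 0.09374042]
mean [0.53654904 0.32043452 0.08608626] axis [ 0.66454422 -0.74569262 -0.04820271] extent [-0.02661312  0.07896606]
cup 297 [0.64488193 0.23989607 0.09287662] [0.60650195 0.20585379 0.05363457] [0.68202513 0.27569284 0.11207606]
```

View pics/sidecrop.png

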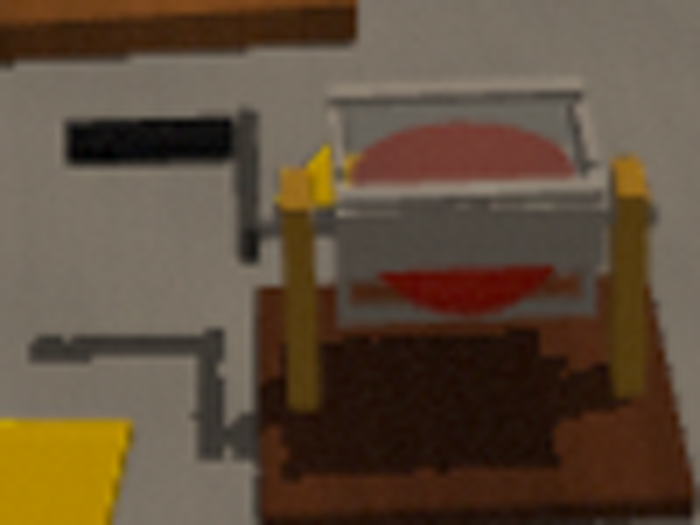

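View pics/scenecrop.png

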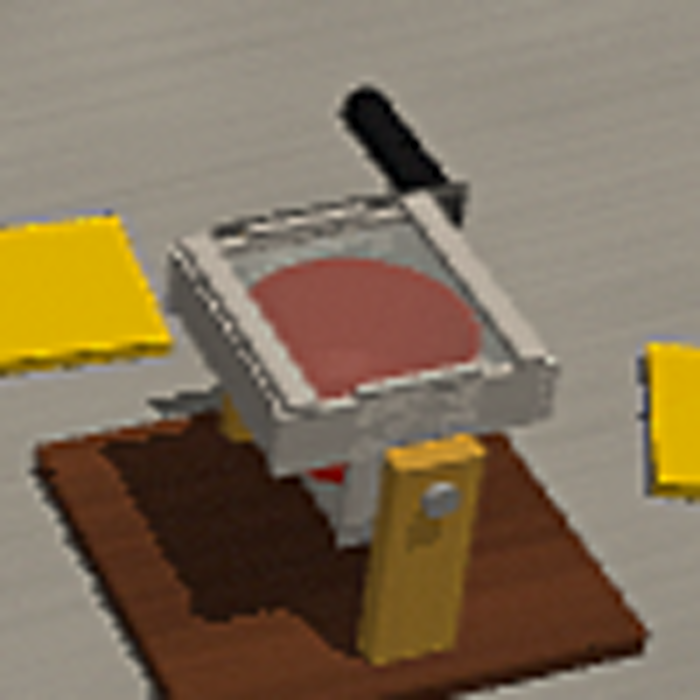

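apply_moves(
  increments=[
    {"translation":[20,45,0],"rot":[0,0,8.9],"gripper":0},
    {"translation":[20,45,0],"rot":[0,0,8.9],"gripper":0},
    {"translation":[20,45,0],"rot":[0,0,8.9],"gripper":0},
    {"translation":[20,45,0],"rot":[0,0,8.9],"gripper":0},
    {"translation":[20,45,0],"rot":[0,0,8.9],"gripper":0},
    {"translation":[20,45,0],"rot":[0,0,8.9],"gripper":0},
    {"translation":[20,45,0],"rot":[0,0,8.9],"gripper":0},
    {"translation":[20,45,0],"rot":[0,0,8.9],"gripper":0},
    {"translation":[20,45,0],"rot":[0,0,8.9],"gripper":0},
  ],
  squeeze=25,
)

```text
t: 1.23
eef_pos: [0.3581, -0.0873, 0.2312]
tcp_rot: [0.641, 0.767, -0.0, 0.0]
contact_force: [0.2, 0.6, 0.1]
opening: 0.0857
```

apply_moves(
  increments=[
    {"translation":[19,45,0],"rot":[0,0,8.9],"gripper":0},
    {"translation":[19,45,0],"rot":[0,0,8.9],"gripper":0},
    {"translation":[19,45,0],"rot":[0,0,8.9],"gripper":0},
    {"translation":[19,45,0],"rot":[0,0,8.9],"gripper":0},
    {"translation":[19,45,0],"rot":[0,0,8.9],"gripper":0},
    {"translation":[19,45,0],"rot":[0,0,8.9],"gripper":0},
    {"translation":[19,45,0],"rot":[0,0,8.9],"gripper":0},
    {"translation":[19,45,0],"rot":[0,0,8.9],"gripper":0},
    {"translation":[19,45,0],"rot":[0,0,8.9],"gripper":0},
  ],
)

```text
t: 2.35
eef_pos: [0.5292, 0.3176, 0.2308]
tcp_rot: [-0.003, 1.0, -0.0, -0.0]
contact_force: [0.3, 0.1, -0.4]
opening: 0.0857
```

```bash
python3 - <<'E'
from h import *
from scipy.spatial.transform import Rotation as Ro
s=r.state(); c=cap("wrist"); save(c,"wrist1.png"); print(s["eef_pos"],s["tcp_rot"],s["joints"],s["t"])
R=Ro.from_quat(s["tcp_rot"]).as_matrix(); T=np.array(c["T_tool_cam"])
z=c["range_z"]; v,u=np.mgrid[:z.shape[0],:z.shape[1]]
P=np.stack([(u-c["cx"])/c["fx"]*z,(v-c["cy"])/c["fy"]*z,z],-1)
W=(P@T[:3,:3].T+T[:3,3])@R.T+s["eef_pos"]; W[z==0]=np.nan
im=c["img"].astype(int)
h=(im.max(-1)<45)&(W[...,2]>.06)&(W[...,2]<.11)
n,l,st,ce=cv2.connectedComponentsWithStats(h.astype(np.uint8))
for i in range(1,n):
    if st[i,4]<100: continue
    Q=W[l==i]; q=Q.mean(0);_,_,vt=np.linalg.svd(Q-q)
    print(st[i],q,vt[0],np.percentile((Q-q)@vt[0],[1,99]),np.percentile((Q-q)@vt[1],[1,99]),vt[1],np.percentile(Q[:,2],[1,50,99]), (np.min(Q,0)+np.max(Q,0))/2)
np.savez("/tmp/wrist1",W=W,im=im)
E
```

```text
[0.52920573 0.31758566 0.23076191] [-2.78379900e-03  9.99996051e-01 -2.53123358e-04 -2.91096144e-04] [ 5.40571334e-01  3.05638390e-01  1.83633208e-01  1.44955048e+00
 -1.36566512e-04  5.35003780e-01] 2.35
[ 208  170   97   67 1439] [0.54174055 0.31894029 0.09015154] [ 0.61785337 -0.78384942 -0.06194598] [-0.03880482  0.06959332] [-0.03027214  0.02868992] [-0.78615428 -0.61730567 -0.02991938] [0.0802475  0.09116158 0.09412716] [0.53569674 0.29229106 0.08610518]
```

View pics/wrist1.png

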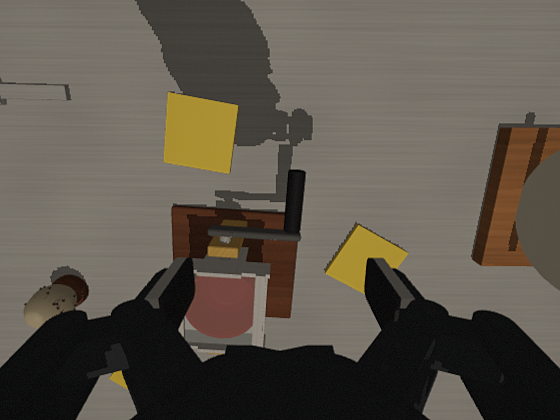

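The wrist view shows the coral cup at (222,305), the handle at (295,202) and the crank arm along row 235. I'll now fit the handle on its own.

```bash
python3 - <<'E'
from h import *
d=np.load("/tmp/wrist1.npz");W=d["W"];im=d["im"]
h=(im.max(-1)<45)&(W[...,2]>.07); h[:165]=0;h[228:]=0;h[:,:280]=0;h[:,310:]=0
h&=W[...,2]<.11
Q=W[h];print(len(Q));a=np.array([ (x+.002,)+tuple(np.mean(np.array([S[:,1].min(),S[:,1].max()])).reshape(1))+(S[:,2].max(),np.ptp(S[:,1])) for x in np.arange(Q[:,0].min(),Q[:,0].max()-.003,.004) for S in [Q[(Q[:,0]>=x)&(Q[:,0]<x+.004)]] if len(S)>3])
print(a.round(4)); print(Q.min(0),Q.max(0)); p=np.polyfit(a[:,0],a[:,1],1);print(np.degrees(np.arctan(p[0])),np.polyval(p,.54))
# wood base edges & plate
w=(im[...,0]>im[...,2]*1.8)&(W[...,2]<.04)&(W[...,2]>.003); w[:, :165]=0;w[:,300:]=0;w[:200]=0;w[320:]=0
B=W[w]; print("base",B.min(0),B.max(0), cv2.minAreaRect((B[:,:2]*1000).astype(np.float32)))
c=(W[...,2]>.10); c[:, :165]=0;c[:,272:]=0;c[:255]=0; c[352:]=0
c&=W[...,2]<.13
B=W[c];print("cradle",len(B), cv2.minAreaRect((B[:,:2]*1000).astype(np.float32)),np.percentile(B[:,2],[5,50,95]))
# end-on: arm
m=np.zeros_like(h);m[231:241,205:302]=1;B=W[m&(W[...,2]>.06)];print("arm",B.min(0),B.max(0));x=np.polyfit(B[:,1],B[:,0],1);print(np.degrees(x[0]))
E
```

```text
954
[[0.5036 0.3335 0.0941 0.0156]
 [0.5076 0.3335 0.0944 0.0158]
 [0.5116 0.3336 0.0941 0.0159]
 [0.5156 0.3327 0.0942 0.0159]
 [0.5196 0.3328 0.0942 0.016 ]
 [0.5236 0.3329 0.0943 0.0161]
 [0.5276 0.3319 0.0943 0.016 ]
 [0.5316 0.3321 0.0943 0.0162]
 [0.5356 0.3315 0.0949 0.0152]
 [0.5396 0.3316 0.0941 0.0153]
 [0.5436 0.3312 0.0941 0.0163]
 [0.5476 0.3308 0.0942 0.0154]
 [0.5516 0.3308 0.0938 0.0154]
 [0.5556 0.3304 0.094  0.0164]
 [0.5596 0.3299 0.0942 0.0155]]
[0.50156266 0.32215688 0.08323507] [0.56161696 0.34155309 0.09492079]
-3.7116540739196004 0.3314048043006306
base [0.56172905 0.17137748 0.00505846] [0.730376   0.3402337  0.03580347] ((646.0396118164062, 254.55422973632812), (167.47418212890625, 159.85012817382812), 86.13754272460938)
cradle 6353 ((641.333251953125, 259.273681640625), (91.0479507446289, 108.67863464355469), 85.78397369384766) [0.10805019 0.11116341 0.11781369]
arm [0.56381354 0.24347028 0.0660881 ] [0.58481532 0.33937693 0.09514749]
-1.4683231959722494
```

apply_moves(
  increments=[
    {"translation":[-3,15,-20],"rot":[0,0,-4.1],"gripper":0},
    {"translation":[0,0,-40],"rot":[0,0,0],"gripper":0},
    {"translation":[0,0,-40],"rot":[0,0,0],"gripper":0},
    {"translation":[0,0,-35],"rot":[0,0,0],"gripper":0},
    {"translation":[0,0,-20],"rot":[0,0,0],"gripper":0},
    {"translation":[0,0,-12],"rot":[0,0,0],"gripper":0},
    {"translation":[0,0,0],"rot":[0,0,0],"gripper":0},
    {"translation":[0,0,0],"rot":[0,0,0],"gripper":100},
  ],
)

```text
t: 3.4
eef_pos: [0.5265, 0.3314, 0.0654]
tcp_rot: [0.036, 0.999, 0.0, 0.001]
contact_force: [0.2, -0.2, 1.5]
opening: 0.0698
```

```bash
python3 - <<'E'
from h import *
c=cap("side"); save(c,"side2.png",(180,100,330,240),4)
E
```

```text
(no output)
```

View pics/side2.png

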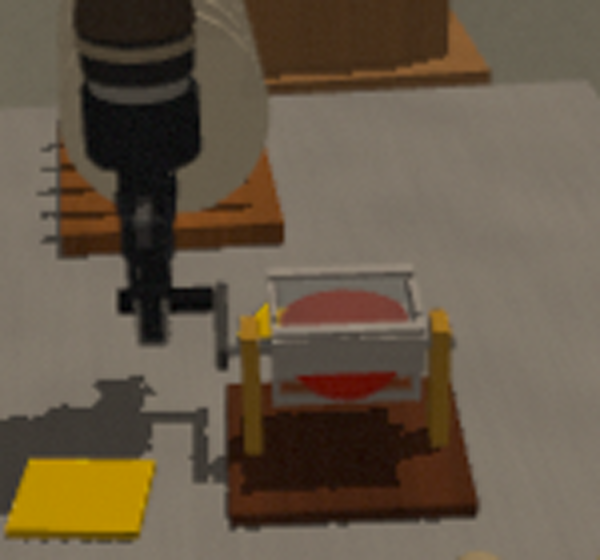

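The fingers straddle the handle, which is at crop (165,298), and they are clear of the crank arm at (221,325). Closing lightly.

apply_moves(
  increments=[
    {"translation":[0,0,0],"rot":[0,0,0],"gripper":150},
    {"translation":[0,0,0],"rot":[0,0,0],"gripper":225},
    {"translation":[0,0,0],"rot":[0,0,0],"gripper":225},
    {"translation":[0,0,0],"rot":[0,0,0],"gripper":225},
    {"translation":[0,0,0],"rot":[0,0,0],"gripper":225},
  ],
  squeeze=25,
)

```text
t: 4.08
eef_pos: [0.5262, 0.333, 0.0649]
tcp_rot: [0.035, 0.999, 0.002, 0.0]
contact_force: [0.1, 6.8, 0.0]
opening: 0.0172
```

```bash
python3 - <<'E'
import numpy as np
th=np.radians([0,3,9]+list(range(18,172,9))+[177,180]);a=-70*(1-np.cos(th));p=np.c_[.066*a,.998*a,70*np.sin(th)].round(1)
print(len(th)-1);print(np.diff(p,axis=0).round(1).tolist())
E
```

```text
22
[[0.0, -0.1, 3.7], [-0.1, -0.8, 7.3], [-0.1, -2.5, 10.6], [-0.3, -4.2, 10.2], [-0.4, -5.7, 9.3], [-0.5, -7.2, 8.4], [-0.5, -8.3, 7.1], [-0.6, -9.3, 5.8], [-0.7, -10.2, 4.2], [-0.7, -10.6, 2.5], [-0.7, -11.0, 0.9], [-0.7, -10.9, -0.9], [-0.7, -10.6, -2.5], [-0.7, -10.2, -4.2], [-0.6, -9.3, -5.8], [-0.6, -8.4, -7.1], [-0.5, -7.1, -8.4], [-0.3, -5.7, -9.3], [-0.3, -4.2, -10.2], [-0.2, -2.6, -10.6], [0.0, -0.7, -7.3], [0.0, -0.1, -3.7]]
```

apply_moves(
  increments=[
    {"translation":[0,0,3.7],"rot":[0,0,0],"gripper":225},
    {"translation":[-0.1,-0.8,7.3],"rot":[0,0,0],"gripper":225},
    {"translation":[-0.1,-2.5,10.6],"rot":[0,0,0],"gripper":225},
    {"translation":[-0.3,-4.2,10.2],"rot":[0,0,0],"gripper":225},
    {"translation":[-0.4,-5.7,9.3],"rot":[0,0,0],"gripper":225},
  ],
)

```text
t: 4.7
eef_pos: [0.5253, 0.3195, 0.1063]
tcp_rot: [0.035, 0.999, 0.002, 0.0]
contact_force: [0.2, 4.7, -0.4]
opening: 0.0172
```

```bash
python3 - <<'E'
from h import *
c=cap("side"); save(c,"side3.png",(180,80,330,240),4); print(r.state()["contact_force"],r.state()["ft_torque"],r.state()["eef_pos"])
E
```

```text
[-1.88716392  2.81588628  1.64893281] [ 0.72272243  0.3837624  -0.01717975] [0.5252583  0.31871823 0.10745507]
```

View pics/side3.png

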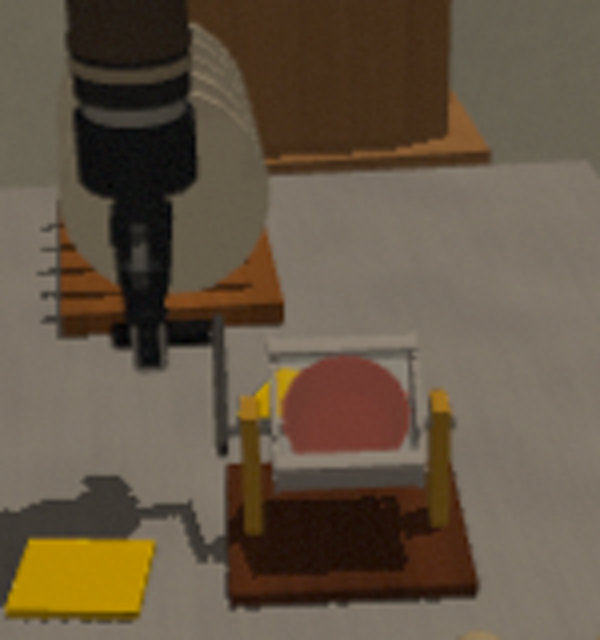

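The handle at crop (165,333) is still gripped and the cradle is tilting with it. Forces are small, so I'll continue.

apply_moves(
  increments=[
    {"translation":[-0.5,-7.2,8.4],"rot":[0,0,0],"gripper":225},
    {"translation":[-0.5,-8.3,7.1],"rot":[0,0,0],"gripper":225},
    {"translation":[-0.6,-9.3,5.8],"rot":[0,0,0],"gripper":225},
    {"translation":[-0.7,-10.2,4.2],"rot":[0,0,0],"gripper":225},
    {"translation":[-0.7,-10.6,2.5],"rot":[0,0,0],"gripper":225},
    {"translation":[-0.7,-11.0,0.9],"rot":[0,0,0],"gripper":225},
    {"translation":[-0.7,-10.9,-0.9],"rot":[0,0,0],"gripper":225},
    {"translation":[-0.7,-10.6,-2.5],"rot":[0,0,0],"gripper":225},
  ],
)

```text
t: 5.75
eef_pos: [0.5198, 0.2387, 0.1305]
tcp_rot: [0.036, 0.999, -0.0, -0.0]
contact_force: [0.5, 2.5, -1.0]
opening: 0.0171
```

apply_moves(
  increments=[
    {"translation":[-0.7,-10.2,-4.2],"rot":[0,0,0],"gripper":225},
    {"translation":[-0.6,-9.3,-5.8],"rot":[0,0,0],"gripper":225},
    {"translation":[-0.6,-8.4,-7.1],"rot":[0,0,0],"gripper":225},
    {"translation":[-0.5,-7.1,-8.4],"rot":[0,0,0],"gripper":225},
    {"translation":[-0.3,-5.7,-9.3],"rot":[0,0,0],"gripper":225},
    {"translation":[-0.3,-4.2,-10.2],"rot":[0,0,0],"gripper":225},
    {"translation":[-0.2,-2.6,-10.6],"rot":[0,0,0],"gripper":225},
    {"translation":[0,-0.7,-7.3],"rot":[0,0,0],"gripper":225},
    {"translation":[0,-0.1,-3.7],"rot":[0,0,0],"gripper":225},
    {"translation":[0,0,0],"rot":[0,0,0],"gripper":225},
  ],
)

```text
t: 7.0
eef_pos: [0.5168, 0.1932, 0.0648]
tcp_rot: [0.035, 0.999, 0.002, 0.0]
contact_force: [-1.4, 8.4, 3.6]
opening: 0.0168
```

```bash
python3 - <<'E'
from h import *
c=cap("side"); save(c,"side4.png",(180,80,330,240),4); print(r.state()["contact_force"],r.state()["ft_torque"],r.state()["eef_pos"])
E
```

```text
[-1.1535299   8.62610747  2.87644237] [1.78164474 0.31574983 0.02277883] [0.51682524 0.19315581 0.06471388]
```

View pics/side4.png

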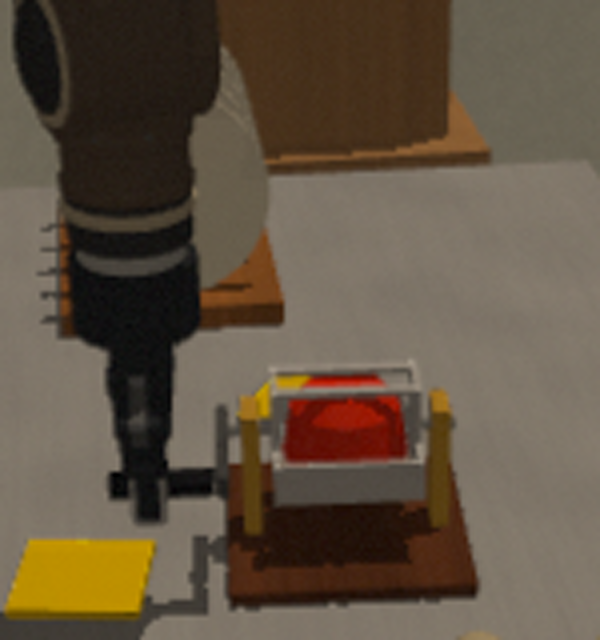

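apply_moves(
  increments=[
    {"translation":[0,0,-3],"rot":[0,0,0],"gripper":225},
    {"translation":[0,0,0],"rot":[0,0,0],"gripper":225},
    {"translation":[0,0,0],"rot":[0,0,0],"gripper":150},
    {"translation":[0,0,0],"rot":[0,0,0],"gripper":60},
    {"translation":[0,0,0],"rot":[0,0,0],"gripper":0},
    {"translation":[0,0,0],"rot":[0,0,0],"gripper":0},
    {"translation":[0,0,0],"rot":[0,0,0],"gripper":0},
  ],
)

```text
t: 7.92
eef_pos: [0.5167, 0.1913, 0.0611]
tcp_rot: [0.036, 0.999, -0.0, -0.0]
contact_force: [-0.1, 0.5, -0.4]
opening: 0.0854
```

apply_moves(
  increments=[
    {"translation":[0,0,15],"rot":[0,0,0],"gripper":0},
    {"translation":[0,0,30],"rot":[0,0,0],"gripper":0},
    {"translation":[0,0,45],"rot":[0,0,0],"gripper":0},
    {"translation":[-20,0,45],"rot":[0,0,0],"gripper":0},
    {"translation":[-40,0,45],"rot":[0,0,0],"gripper":0},
    {"translation":[-50,0,20],"rot":[0,0,0],"gripper":0},
    {"translation":[-50,0,0],"rot":[0,0,0],"gripper":0},
    {"translation":[0,0,0],"rot":[0,0,0],"gripper":0},
  ],
)

```text
t: 8.93
eef_pos: [0.3544, 0.1913, 0.2636]
tcp_rot: [0.035, 0.999, 0.001, 0.001]
contact_force: [0.0, -0.7, -0.6]
opening: 0.0855
```

```bash
python3 - <<'E'
from h import *
print(r.state()["contact_force"],r.state()["t"])
c=cap("side"); save(c,"side5.png",(190,130,320,230),6)
c=cap("scene"); save(c,"scene5.png"); 
W=pts(c);im=c["img"].astype(int)
k=(im[...,0]>im[...,1]*2.2)&(im[...,0]>im[...,2]*2)&(im[...,0]>110)&(W[...,2]>.05);k[:150]=0;k[215:]=0;k[:,:300]=0;k[:,370:]=0
B=W[k];print("foot",k.sum(),np.percentile(B,[5,50,95],axis=0))
t=B[B[:,2]>np.percentile(B[:,2],70)];q=t.mean(0);print(q,np.ptp(t,0))
m=(im.max(-1)<45)&(W[...,2]>.06)&(W[...,2]<.11);m[:,:280]=0;m[:,400:]=0;m[:150]=0;m[240:]=0
Q=W[m];print("handle",len(Q),Q.mean(0),Q.max(0))
E
```

```text
[ 0.04677892 -0.69189075 -0.63634827] 8.925
foot 395 [[0.63096263 0.21978697 0.07342602]
 [0.6611334  0.23256325 0.10398574]
 [0.6766925  0.26672828 0.1135739 ]]
[0.65014872 0.25614948 0.11258536] [0.05247786 0.04939956 0.00530309]
handle 147 [0.54214967 0.19818581 0.08973716] [0.57438647 0.24704546 0.09658978]
```

View pics/side5.png

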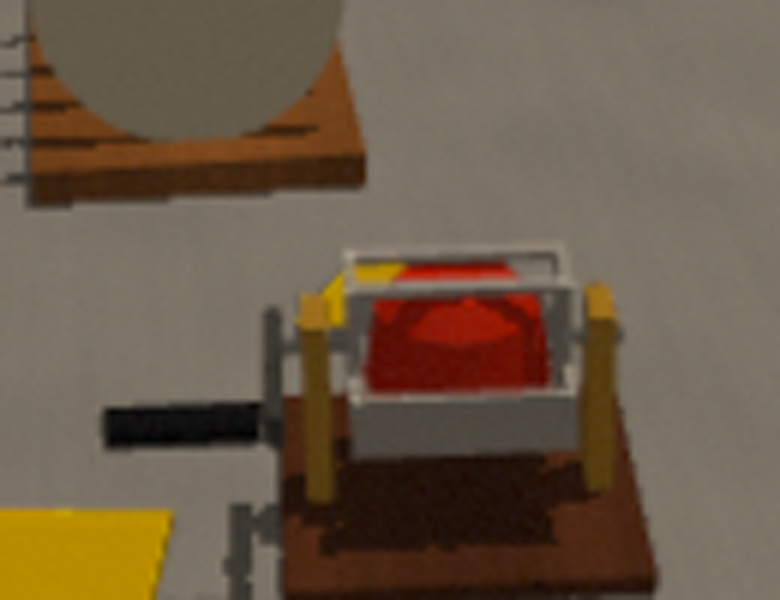

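View pics/scene5.png

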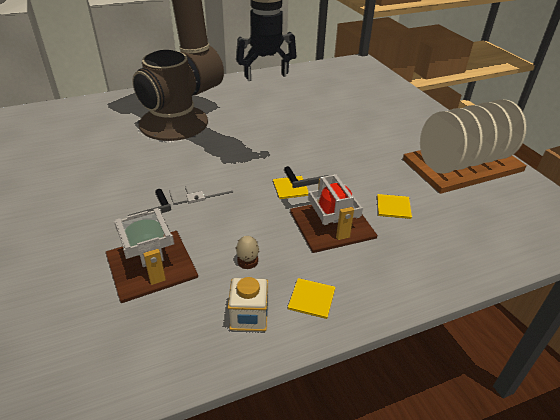

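The cup is foot up at scene (336,197). The handle at (292,175) rests level on the far side, with its top at about 0.095 m as at the start. The gripper is clear, and the jade cradle at (145,232) has not changed.

```bash
python3 -c "
from plant import order
print(order.sign_off())"
```

```text
the job is handed in; nothing more can be done
None
```

I gripped the coral cradle's crank handle with a 25 N grip. I swung it smoothly up over the top to its far stop in about 3 s, let go, moved the arm clear and handed the job in at about t = 9 s.

**Cup:** it is foot up, with the foot's underside at about z = 0.113 m and looking level. Its centre is at about (0.650, 0.256), against the cup position of (0.647, 0.254) I worked out before the turn.

**Crank:** the handle rests level at the far stop, near y ≈ 0.19, at its starting height.

**Contacts:** force on the tool was under 1 N after release. The highest reading during the swing was about 9 N.

**Jade cradle:** it looks the same as before in the scene picture.

No check failed. I could not measure the clear plate directly, so I inferred its pose from the cup's height and the cradle.

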